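Hold a spring clip open on the run-sheet board

ROBOT

A 6-joint arm with a two-finger parallel gripper is mounted at the origin on the work surface. World frame = base frame: x ahead of the robot, y to its left, z up, the work surface at z = 0. Lengths are in mm, angles in rad, forces in N, time in s.
With the tool pointing down it reaches from about 350 to 975 mm from the base axis. Payload 7.1 kg.
Tool frame: the origin (TCP) lies at the centre of the arm's flange, where the gripper is bolted on; the fingertips stand 182 mm ahead of it and the grasp point (between the pads) lies 163 mm ahead of it; x points along the fingers, y is the direction in which the jaws open and shut, and the axes are right-handed (so a half turn about x gives the same grasp; the last joint's range is limited). The gripper opens to 88 mm and grips with 3 to 60 N. Pads are 20 mm wide; open, the fingers measure 115 mm over their backs; the gripper's body (75 mm by 178 mm) begins 61 mm behind the grasp point.
Start: joints at [-1.278, 0.423, 1.63, -0, 1.089, -0.019], TCP at [191.751, -594.843, 404.675] pointing down, gripper open.
Joint ranges: [-3, 3], [-0.9, 2.11], [0.09, 2.58], [-1.31, 4.45], [0.11, 2.69], [-2.54, 2.54]. Speed limits (rad/s): [2.39, 2.39, 3.01, 3.14, 3.14, 3.14].

INTERFACE

Orientations are given as a rotation vector (axis times angle).
In Python, from workcell import readout, viewer, workorder, models gives the robot as it stands. The module is installed in compiled form; this text tells all that it offers.
- The arm moves only by the tool apply_moves, never from a script. Its argument "commands" is a list that holds one entry, the list of rows, each a list of 4 numbers: the shift along the world's x, y, z in m, then the turn about the world's z in rad. A call has 1 to 8 rows; each row is the pose to reach, as a shift and turn from the pose commanded when the call began; what a row does not reach only later rows make up. A row lasts 1/8 s, in which the tool goes at most 62.5 mm and 10.7 degrees, less where a joint would pass 70% of its speed; a pose out of reach is approached as far as the arm can. A call with a gripper value outside its range is refused whole. "gripper" is the finger opening in m, from 0 to 0.0878, set as the call begins (left out, the last holds). The fingers move at their own pace and stop on an object; the grip force is fixed at half the most. Time passes only in rows, so rows that repeat a pose let the fingers close. It gives the time, the measured TCP pose, the force and the opening at its end, in the units of the state.
- readout.get_obs(): the state, without advancing time (a new reading comes with each control period).
- viewer.get_image(name): name is "scene" or "side" or "wrist"; returns a dict with "color" (420x560x3 uint8, red, green, blue), "vertical_fov" (degrees; the focal length in pixels is half the picture's height over the tangent of half this angle, whatever the lens; pixels are square), "cx", "cy" (the principal point, pixels), "rvec" (rotation vector, rad) and "tvec" (3), from world to camera coordinates, as OpenCV has them. Camera axes: x right, y down, z forward; pixel columns grow to the right and rows downward; lengths in mm; the calibration is good to about 2 mm. A picture is of the moment at which its call begins. There is no depth.
- workorder.close_job(): hands the job in, once; it reports no verdict.
Trained networks look in the newest picture that a camera, given by its name, has taken for a name from the list of things; names that differ only in an ending like _2 or _b are one class to them, and where a whole thing is asked for, a point or a joint stands for the part that bears it (a point fixed in the world has none). Each returns a list of dicts, best first, with "conf" (0 to 1); they miss things now and then, are a little off and sometimes report something else, mostly with a low value. They report only what shows in the picture. A call takes as long as a camera call. They do not tell look-alikes from the thing itself.
- models.search_frame(camera, label): "position" ([x, y, z] in mm, in world coordinates, good to about 4 mm: the middle of the surface that is visible of it).
- models.place_of(camera, label): "position" ([x, y, z] in mm, in world coordinates, good to about 4 mm: a listed point, or the origin of a listed thing).
The state is a dict: "t": time; "qpos": joint angles; "qvel": joint speeds; "joint_torque": joint torques, N m; "ee_pos": TCP position; "orientation": TCP orientation; "ft_force": force on the tool from outside, world axes, zero at the start; "moment": the same for the moment, N m; "width": finger opening in mm.
Only numpy, scipy, OpenCV 4.12 (cv2) and the standard library are available. Lean on these libraries where they do the work, as an engineer would, in place of code of your own. Each camera call takes 0.05 s, during which the arm holds its last target.

TASK

Fold the green run-sheet board up until it stands upright on its base, then take the red spring clip off the clip rail by squeezing its two levers. Keep squeezing so that its jaws gape, and bring it down astride the white mark in the middle of the board's top edge, one jaw on each side and neither touching the board; finish while holding it there, well open, so that a colleague can slip a sheet in. Leave the other clips and everything else on the bench where they are.

Things in the scene. Friction and masses are not known exactly. Their poses are not given: they have to be found in the camera images.
- board (a joint): fold angle of the run-sheet board, rad: 0 lies flat over its base towards the robot's side, 1.57 stands upright, 2.2 is the far stop. The hinge is stiff: the board (about 100 g) stays where it is left and takes 2 to 4 N at the grip bar to move.
- board_edge (a point): middle of the board's free edge (the top edge once upright), at the white mark, 12 mm wide. The board is a stiff green panel 112 mm wide and 5 mm thick; this point is 110 mm from the hinge. The axes turn with the board: y runs along the edge (parallel to the hinge), -x points from the hinge to this edge (up, once upright), z is the board's normal.
- board_grip (a point): middle of the black round grip bar, 12 mm thick, that sticks out 50 mm beyond the board's -y side, parallel to the hinge; this point lies on the bar's axis, 92 mm from the hinge and 27 mm out from the side of the board. Same axes as board_edge. The bar can be pinched from above by fingers closing across it, and turns between them as the board swings.
- board_hinge (a point): middle of the board's hinge axis, 40 mm above the bench, on the far side of the grey base block (110 x 150 mm, 22 mm high; its hinge posts at both ends reach 46 mm). Same axes as board_edge.
- red_clip_grip (a point): gripping point of the red spring clip (60 g): midway between its two levers, 26 mm above its pivot, 90 mm above the bench at the start. It stands jaws down astride the rail's fin, which runs along its y. 32 mm wide along y; jaws reach 34 mm below the pivot, levers 34 mm above, splayed to 47 mm over their outer faces along x. Belongs to the jaw_a half, which tips when squeezed.
- rail_top (a point): middle of the top of the clip rail's steel fin, 4 mm thick, 54 mm above the bench, running along y; the rail's grey foot is 60 x 240 mm and 30 mm high. The rail is fixed.
- red_clip_lever (a joint): opening angle of the red clip, rad: 0 on the fin, 0.75 wide open at the stop (jaw tips about 28 mm apart). Squeezing the levers together along the clip's x opens it: 34 mm over the levers gives about 0.36, 20 mm (levers parallel) 0.75; takes 5 N to start, 14 N at full opening; each half tips by half the angle. A spring shuts it.
- red_clip_jaw_a (a point): middle of the inner lower tip of one jaw of the red clip (its -x jaw); it moves and tips with that half.
- red_clip_jaw_b (a point): middle of the inner lower tip of the other jaw of the red clip (its +x jaw); it moves and tips with that half.
- blue_clip_grip (a point): the same point of a blue clip of the same kind on the same rail, a bystander; neighbours stand 75 mm apart along the rail, in any order.
- yellow_clip_grip (a point): the same point of a yellow clip of the same kind on the same rail, a bystander.
- tube_rack: white rack of stoppered tubes, 90 x 200 mm, 102 mm high, a bystander; origin under its centre.
- bottle: amber bottle with a blue cap, 80 mm across, 170 mm high, a bystander; origin under its centre.
- calculator: black calculator, 140 x 80 mm, 14 mm high, a bystander; origin under its centre.
- notebook: green notebook, 104 x 154 mm, 14 mm thick, a bystander; origin under its centre.
- cap: loose blue screw cap, 40 mm across, 22 mm high, a bystander; origin under its centre.
Not all that is in view belongs to the job. There is more than one size of the part that bears board; the job needs the largest.

How it is judged:
By the outcome, as a careful person would: the job done as asked, in the order asked, and still so for the second after the job is handed in, while the arm keeps its last pose, push and grip.
It also fails if it takes over 51 s, if anything falls off the work surface, if the arm or the gripper's body presses on something with over 40 N, if the wrist force passes 120 N, or if a joint passes its speed limit or range.

## Working session

There is one attempt and no reset: what is moved stays moved. The work goes in short steps, Python scripts to look and compute and a tool call to move; the robot and the scene stay as the last step left them, time stands still between calls to the robot, and variables do not carry over. Pictures are saved under pics/ and viewed, and the job is handed in when it is done.

Besides the shell and the picture viewer there is one more tool, called after "Request:" as name([rows], argument=value, ...), one row to a line, values as JSON. apply_moves: Moves the arm, as the interface text tells. Its arguments: {"type":"object","properties":{"commands":{"type":"array","items":{"type":"array","items":{"type":"array","items":{"type":"number"}}}},"gripper":{"type":"number"}},"required":["commands"]}

```bash
mkdir -p pics
cat > h.py <<'E'
import numpy as np, cv2
from workcell import readout, viewer, workorder, models
def grab(n,f):
    d=viewer.get_image(n); cv2.imwrite(f'pics/{f}.png',d['color'][:,:,::-1]); 
    np.savez(f'pics/{f}.npz',**{k:np.array(v) for k,v in d.items()}); return d
def K(d):
    f=210/np.tan(np.radians(float(d['vertical_fov']))/2)
    return np.array([[f,0,float(d['cx'])],[0,f,float(d['cy'])],[0,0,1]])
def proj(d,P):
    p,_=cv2.projectPoints(np.array(P,float).reshape(-1,3),np.array(d['rvec'],float),np.array(d['tvec'],float),K(d),None); return p.reshape(-1,2)
def ray(d,uv):
    R=cv2.Rodrigues(np.array(d['rvec'],float))[0]; t=np.array(d['tvec'],float).ravel()
    c=-R.T@t; v=R.T@np.linalg.inv(K(d))@np.array([uv[0],uv[1],1.]); return c,v/np.linalg.norm(v)
def onz(d,uv,z):
    c,v=ray(d,uv); return c+v*(z-c[2])/v[2]
def tri(obs):
    A=np.zeros((3,3));b=np.zeros(3)
    for d,uv in obs:
        c,v=ray(d,uv);M=np.eye(3)-np.outer(v,v);A+=M;b+=M@c
    return np.linalg.solve(A,b)
def load(f): return dict(np.load(f'pics/{f}.npz'))
E
python3 - <<'E'
from h import *
for n in ['scene','side','wrist']:
    d=grab(n,n+'0')
for n in ['scene','side']:
    for l in ['board_edge','board_grip','board_hinge','red_clip_grip','rail_top','red_clip_jaw_a','blue_clip_grip','yellow_clip_grip','tube_rack','bottle']:
        print(n,l,[(np.round(r['position']),round(r['conf'],2)) for r in models.place_of(n,l)])
print(readout.get_obs())
E
```

```text
scene board_edge [(array([545., 196., 124.]), 0.93), (array([318., 160.,  28.]), 0.77), (array([705., 346.,  38.]), 0.6)]
scene board_grip [(array([740., 290.,  30.]), 0.92), (array([341.,  95.,  30.]), 0.69), (array([564., 118., 108.]), 0.67)]
scene board_hinge [(array([610., 212.,  38.]), 0.84), (array([784., 375.,  28.]), 0.58)]
scene red_clip_grip [(array([ 515., -209.,   94.]), 0.68), (array([612., 212.,  38.]), 0.56)]
scene rail_top [(array([ 517., -214.,   52.]), 0.81), (array([ 510., -141.,   85.]), 0.62), (array([ 558., -487.,    3.]), 0.31)]
scene red_clip_jaw_a [(array([ 514., -218.,   28.]), 0.8), (array([ 518., -214.,   32.]), 0.68)]
scene blue_clip_grip [(array([ 523., -291.,   86.]), 0.75), (array([610., 210.,  42.]), 0.34)]
scene yellow_clip_grip [(array([ 511., -144.,   91.]), 0.51)]
scene tube_rack [(array([629., 538.,   0.]), 0.66)]
scene bottle [(array([ 558., -487.,    2.]), 0.86)]
side board_edge [(array([323., 156.,  29.]), 0.85), (array([708., 342.,  32.]), 0.73), (array([540., 194., 126.]), 0.6)]
side board_grip [(array([742., 288.,  30.]), 0.94), (array([342
[... 577 characters left out ...]
 553., -485.,    1.]), 0.87)]
{'t': 1.15, 'qpos': array([-1.27801455e+00,  4.23080728e-01,  1.62987217e+00, -4.60703477e-05,
        1.08861954e+00, -1.89756199e-02]), 'qvel': array([ 5.99976735e-04, -2.30807638e-03, -4.92556308e-05, -1.10054842e-04,
        5.93223957e-04,  5.60756624e-04]), 'joint_torque': array([-1.55345992e-03, -5.44600117e+01, -2.74043316e+01,  6.43393700e-02,
        1.68582040e-02, -1.62120301e-05]), 'ee_pos': array([ 191.73922516, -594.85433249,  404.69806144]), 'orientation': array([ 2.0531791 ,  0.32266654, -2.05325741]), 'ft_force': array([-0.33939174,  0.27912115, -0.65515141]), 'moment': array([ 0.03672443,  0.00913055, -0.04328845]), 'width': 87.85076859189944}
```

View pics/scene0.png

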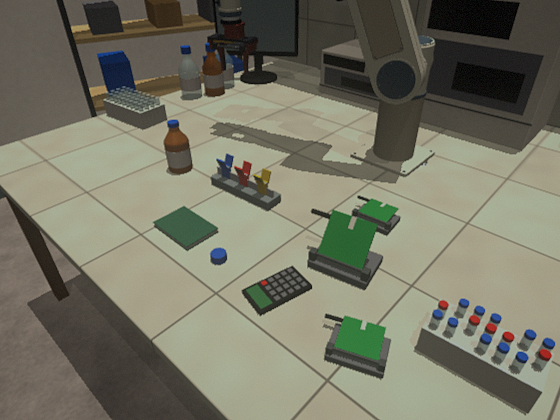

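View pics/side0.png

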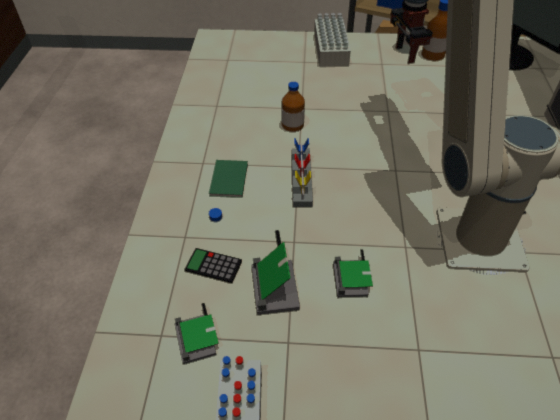

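View pics/wrist0.png

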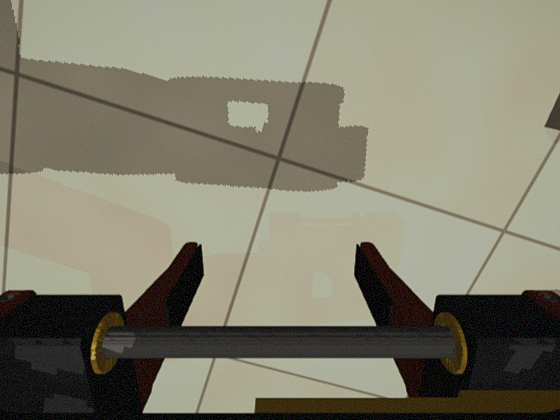

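The scene picture shows three green boards: a raised one at px (345,240), a small flat one at (378,210), and a flat one at (360,338). The red clip is in the middle of the rail, at (243,172). The raised board looks largest, so I'll check it in crops and measure edge lengths.

Run:
```python
from h import *
a=cv2.imread('pics/scene0.png')[185:385,295:415]; b=cv2.imread('pics/side0.png')[225:365,165:385]
a=cv2.resize(a,None,fx=3,fy=3,interpolation=cv2.INTER_CUBIC); b=cv2.resize(b,(400,255),interpolation=cv2.INTER_CUBIC)
c=cv2.imread('pics/scene0.png')[145:215,200:290]; c=cv2.resize(c,(400,311),interpolation=cv2.INTER_CUBIC)
o=np.zeros((600,800,3),np.uint8); o[:600,:360]=a; o[:255,380:780]=b;o[270:581,380:780]=c
cv2.imwrite('pics/crop1.png',o)
# model projection of large board, per initial estimate
H=np.array([610,212,40.]);
```

```text
(no output)
```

View pics/crop1.png

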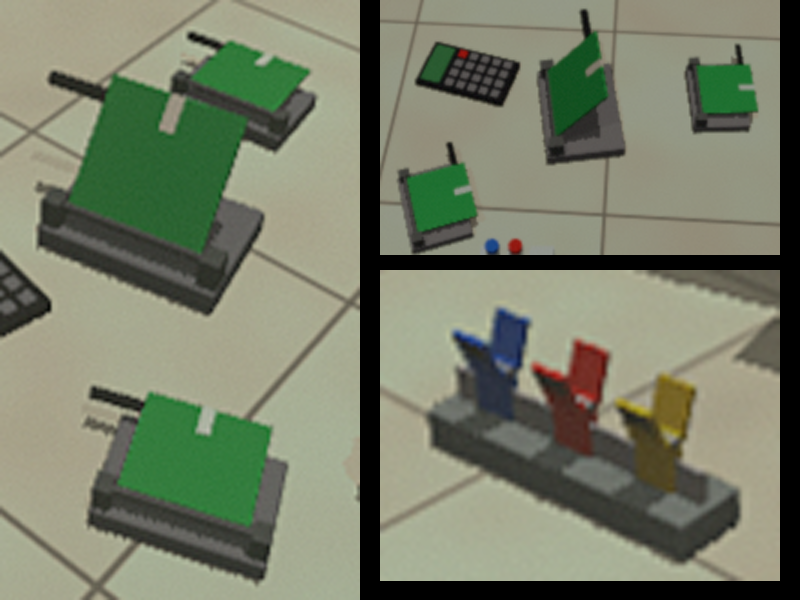

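```bash
cat >> h.py <<'E'
def board_pts(p,pts):
    # pts in hinge frame: u=distance from hinge, v=along y, n=normal
    x,y,th,al=p; X=np.array([np.cos(th),np.sin(th),0]);Y=np.array([-np.sin(th),np.cos(th),0]);Z=np.array([0,0,1.])
    U=-X*np.cos(al)+Z*np.sin(al); N=X*np.sin(al)+Z*np.cos(al)
    return np.array([np.array([x,y,40.])+u*U+v*Y+n*N for u,v,n in pts])
E
python3 - <<'E'
from h import *
from scipy.optimize import least_squares
s=load('scene0');d=load('side0')
for n in ['scene0','side0']:
    im=cv2.imread(f'pics/{n}.png').astype(int); 
    m=((im[:,:,1]>im[:,:,2]*1.8)&(im[:,:,1]>im[:,:,0]*1.5)&(im[:,:,1]>50)).astype(np.uint8)
    k,l,st,ce=cv2.connectedComponentsWithStats(m)
    for i in range(1,k):
        if st[i,4]>150:
            c,_=cv2.findContours((l==i).astype(np.uint8),0,2); hull=cv2.convexHull(c[0]); q=cv2.approxPolyDP(hull,4,True)
            print(n,st[i,4],q.reshape(-1,2).tolist())
E
```

```text
scene0 459 [[359, 210], [371, 199], [397, 208], [386, 221]]
scene0 2065 [[376, 224], [361, 268], [318, 251], [333, 210]]
scene0 1404 [[345, 316], [384, 328], [378, 359], [334, 345]]
side0 1058 [[283, 243], [289, 278], [262, 298], [257, 264]]
side0 218 [[205, 251], [197, 269], [187, 267], [196, 250]]
side0 738 [[367, 261], [371, 285], [343, 286], [339, 261]]
side0 968 [[210, 315], [217, 343], [186, 351], [180, 322]]
```

Run:
```python
from h import *
from scipy.optimize import least_squares
s=load('scene0');d=load('side0')
S=np.array([[333,210],[376.5,224.5],[361.5,268],[318,251.5]])+0. # -y top, +y top, +y bottom, -y bottom
D=np.array([[283.5,243],[289.5,278.5],[261,298.5],[256.5,266]])
u0=10
def f(p):
    w,L,u=p[4:7]
    P=board_pts(p[:4],[(L,-w/2,0),(L,w/2,0),(u,w/2,0),(u,-w/2,0)])
    return np.r_[(proj(s,P)-S).ravel(),(proj(d,P)-D).ravel(),(p[6]-8)/5]
for x0 in [[610,212,.24,.89,112,110,8]]:
    r=least_squares(f,x0); print(np.round(r.x,3),np.round(r.fun,1))
r2=least_squares(lambda q:f(np.r_[q[:4],112,110,q[4]]),[610,212,.24,.89,8]);print(np.round(r2.x,3),np.round(r2.fun,1))
p=r2.x[:4]
print(board_pts(p,[(110,0,0),(92,-83,0)]))
# clip triangulation via levers; rail ends
print(s['tvec'],d['tvec'],np.round([ray(s,(280,210))[0],ray(d,(280,210))[0]]))
```

```text
[6.14675e+02 2.10342e+02 2.03000e-01 8.17000e-01 1.07130e+02 1.11069e+02
 6.77400e+00] [ 0.2  0.1  0.1 -0.5 -0.4 -0.1  0.1  0.2 -0.4  0.8  0.1 -0.1  0.1  0.8
 -0.1 -1.2 -0.2]
[6.13529e+02 2.09309e+02 1.97000e-01 8.23000e-01 5.66600e+00] [-0.8 -0.3  1.  -0.   0.3  0.3 -0.9 -0.2 -0.3  0.   0.1  0.7  0.3  1.5
  0.2 -2.  -0.5]
[[540.138165   194.68158126 120.62129735]
 [568.37125798 115.67621182 107.42872142]]
[ 395.07553994 -193.36113458 1423.77031453] [ 574.27180004   83.93440067 1457.03434993] [[1195.  580.  676.]
 [ 502.  952. 1141.]]
```

Run:
```python
from h import *
o=readout.get_obs(); R=cv2.Rodrigues(o['orientation'])[0]; print(R.round(3)); y=R[:,1]; print('yaw of jaw axis',np.arctan2(y[1],y[0]))
W=load('wrist0'); c,v=ray(W,(280,210)); print(c-o['ee_pos'],v, 'cam',W['vertical_fov'],W['cx'],W['cy']); print((R.T@(c-o['ee_pos'])).round(1),(R.T@v).round(3))
```

```text
[[-0.     0.307 -0.952]
 [-0.    -0.952 -0.307]
 [-1.     0.     0.   ]]
yaw of jaw axis -1.259017563777349
[ 80.17837324  26.82574546 -20.70102466] [-0.29933651 -0.10012433 -0.94887974] cam 67.9792273863346 278.50948551464387 206.09873639750694
[ 20.7  -0.9 -84.5] [0.949 0.003 0.316]
```

Request:
apply_moves([
  [[0.012,0.025,0,0.05],[0.035,0.068,0,0.14],[0.06,0.113,0,0.23],[0.085,0.16,0,0.33],[0.11,0.21,0,0.43],[0.136,0.256,0,0.53],[0.162,0.306,0,0.63],[0.188,0.356,0,0.73]],
], gripper=0.0878)

```text
t: 2.15
ee_pos: [380.3, -237.3, 405.0]
orientation: [1.585, 0.912, -1.585]
ft_force: [0.7, 0.4, -0.9]
width: 87.9
```

Request:
apply_moves([
  [[0.026,0.05,0,0.1],[0.052,0.1,0,0.2],[0.078,0.15,0,0.3],[0.104,0.2,0,0.4],[0.13,0.25,-0.005,0.5],[0.155,0.3,-0.015,0.6],[0.178,0.34,-0.025,0.68],[0.188,0.355,-0.035,0.73]],
])

```text
t: 3.15
ee_pos: [568.6, 118.2, 369.3]
orientation: [1.057, 1.299, -1.056]
ft_force: [-0.5, 0.2, -0.0]
width: 87.8
```

Run:
```python
from h import *
o=readout.get_obs(); print(o['t'],o['ee_pos']); d=grab('wrist','wrist1');grab('scene','scene1')
for l in ['board_grip','board_edge','board_hinge']: 
  for n in ['wrist','scene']:print(n,l,[(np.round(r['position']),round(r['conf'],2)) for r in models.place_of(n,l)])
```

```text
3.15 [568.56264733 118.22345859 369.29309454]
wrist board_grip [(array([569., 111., 109.]), 0.85), (array([745., 291.,  27.]), 0.73), (array([342.,  97.,  30.]), 0.71)]
scene board_grip [(array([343.,  93.,  32.]), 0.97), (array([743., 288.,  34.]), 0.9), (array([568., 115., 107.]), 0.71)]
wrist board_edge [(array([319., 156.,  29.]), 0.95), (array([543., 197., 121.]), 0.66), (array([610., 211.,  44.]), 0.48)]
scene board_edge [(array([707., 349.,  33.]), 0.78), (array([541., 196., 124.]), 0.73), (array([320., 160.,  30.]), 0.58)]
wrist board_hinge [(array([610., 208.,  40.]), 0.6), (array([403., 166.,  27.]), 0.6)]
scene board_hinge [(array([608., 209.,  38.]), 0.75), (array([398., 168.,  30.]), 0.7)]
```

View pics/wrist1.png

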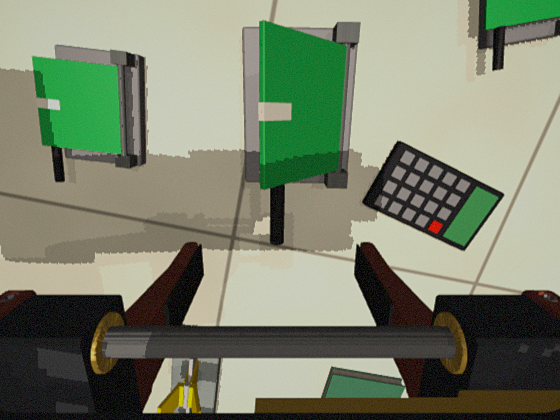

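The wrist picture shows the bar at columns 270-284, with its tip at row 243, lying between the fingers and parallel to them. I'll refine the fit with this view.

Run:
```python
from h import *
from scipy.optimize import least_squares
s=load('scene0');d=load('side0');w=load('wrist1')
S=np.array([[333,210],[376.5,224.5],[361.5,268],[318,251.5]])
D=np.array([[283.5,243],[289.5,278.5],[261,298.5],[256.5,266]])
Wp=np.array([[261.5,188],[261.5,21],[277,243],[277,190],[276.5,110]])
def f(p):
    P=board_pts(p[:4],[(110,-56,0),(110,56,0),(p[4],56,0),(p[4],-56,0)])
    Q=board_pts(p[:4],[(110,-56,0),(110,56,0),(92,-106,0),(92,-56,0)])
    a=(proj(w,Q)-Wp[:4])*.7; a[3,1]=0
    return np.r_[(proj(s,P)-S).ravel(),(proj(d,P)-D).ravel(),a.ravel(),(p[4]-8)/5]
r2=least_squares(f,[610,212,.2,.85,8]);print(np.round(r2.x,3),np.round(r2.fun,1))
p=r2.x[:4]; print(board_pts(p,[(110,0,0),(92,-83,0),(92,-95,0)]))
for al in np.linspace(p[3],1.571,9): print(al.round(3),(board_pts([*p[:3],al],[(92,-83,0)])-board_pts(p,[(92,-83,0)])).round(1))
```

```text
[6.13613e+02 2.09642e+02 1.90000e-01 8.31000e-01 5.86700e+00] [-0.6 -0.3  1.1  0.2  0.3  0.4 -0.7 -0.3 -0.4  0.1 -0.3  0.9  0.1  1.6
  0.3 -2.  -0.1  0.7 -0.2 -0.  -0.2 -0.3  0.4  0.  -0.4]
[[540.8066537  195.66923869 121.26486099]
 [568.36408969 116.4432711  107.96697464]
 [570.62582214 104.65834147 107.96697464]]
0.831 [[0. 0. 0.]]
0.924 [[6.4 1.2 5.4]]
1.016 [[13.3  2.6 10.2]]
1.109 [[20.6  4.  14.4]]
1.201 [[28.2  5.4 17.8]]
1.294 [[36.2  6.9 20.5]]
1.386 [[44.3  8.5 22.5]]
1.479 [[52.6 10.1 23.6]]
1.571 [[60.9 11.7 24. ]]
```

Request:
apply_moves([
  [[0,-0.003,-0.03,0],[0,-0.003,-0.065,0],[0,-0.003,-0.09,0],[0,-0.003,-0.097,0],[0,-0.003,-0.097,0]],
])

```text
t: 4.18
ee_pos: [567.9, 112.8, 273.1]
orientation: [1.06, 1.297, -1.06]
ft_force: [-0.9, -0.2, 0.6]
width: 88.1
```

Request:
apply_moves([
  [[0,0,0,0],[0,0,0,0],[0,0,0,0],[0,0,0,0],[0,0,0,0],[0,0,0,0],[0,0,0,0],[0,0,0,0]],
], gripper=0.005)

```text
t: 5.18
ee_pos: [567.9, 113.2, 272.6]
orientation: [1.06, 1.297, -1.06]
ft_force: [2.8, 0.7, -2.9]
width: 11.3
```

Request:
apply_moves([
  [[0.0032,0.0006,0.0028,0],[0.0064,0.0012,0.0054,0],[0.0133,0.0026,0.0102,0],[0.0206,0.004,0.0144,0],[0.0282,0.0054,0.0178,0],[0.0362,0.0069,0.0205,0],[0.0443,0.0085,0.0225,0],[0.0485,0.0093,0.0232,0]],
])

```text
t: 6.18
ee_pos: [617.0, 122.6, 297.3]
orientation: [1.06, 1.297, -1.059]
ft_force: [-5.1, -1.6, 4.9]
width: 11.1
```

Request:
apply_moves([
  [[0.0042,0.0008,0.0004,0],[0.0084,0.0016,0.0007,0],[0.0124,0.0024,0.0008,0],[0.0124,0.0024,0.0008,0],[0.0124,0.0024,0.0008,0],[0.0124,0.0024,0.0008,0]],
])

```text
t: 6.92
ee_pos: [629.2, 124.9, 297.1]
orientation: [1.061, 1.296, -1.058]
ft_force: [-0.8, 0.5, 4.6]
width: 11.0
```

Run:
```python
from h import *
o=readout.get_obs(); print(o['t'],o['ee_pos'],o['ft_force'],o['width']); 
for n in ['wrist','scene','side']:
  grab(n,n+'2')
  for l in ['board_grip','board_edge','board_hinge']: print(n,l,[(np.round(r['position']),round(r['conf'],2)) for r in models.place_of(n,l)])
a=cv2.imread('pics/scene2.png')[170:310,270:430]; b=cv2.imread('pics/side2.png')[220:330,220:330]
o=np.zeros((600,800,3),np.uint8); o[:350,:400]=cv2.resize(a,(400,350),interpolation=2); o[:400,400:]=cv2.resize(b,(400,400),interpolation=2)
cv2.imwrite('pics/crop2.png',o)
```

```text
6.925 [629.23335672 124.91942392 297.13799697] [-0.7771396   0.54232346  4.5994169 ] 10.998072355819055
wrist board_grip [(array([744., 292.,  28.]), 0.8), (array([629., 124., 132.]), 0.58)]
wrist board_edge [(array([615., 212., 151.]), 0.91)]
wrist board_hinge [(array([609., 210.,  39.]), 0.88)]
scene board_grip [(array([339.,  94.,  30.]), 0.95), (array([741., 287.,  30.]), 0.94), (array([631., 128., 129.]), 0.62), (array([ 558., -485.,    0.]), 0.23)]
scene board_edge [(array([319., 162.,  28.]), 0.95), (array([615., 211., 151.]), 0.87), (array([705., 347.,  33.]), 0.85), (array([ 517., -214.,   52.]), 0.19)]
scene board_hinge [(array([784., 376.,  31.]), 0.9), (array([403., 167.,  30.]), 0.71), (array([613., 209.,  37.]), 0.57), (array([ 512., -144.,   88.]), 0.51)]
side board_grip [(array([742., 288.,  28.]), 0.82), (array([338.,  96.,  35.]), 0.7), (array([630., 130., 128.]), 0.67)]
side board_edge [(array([707., 342.,  34.]), 0.8), (array([321., 160.,  31.]), 0.7), (array([609., 207., 153.]), 0.64)]
side board_hinge [(array([401., 162.,  30.]), 0.93), (array([782., 378.,  26.]), 0.66), (array([ 517., -214.,   30.]), 0.58), (array([610., 212.,  43.]), 0.47), (array([ 518., -210.,   90.]), 0.43)]
```

View pics/crop2.png

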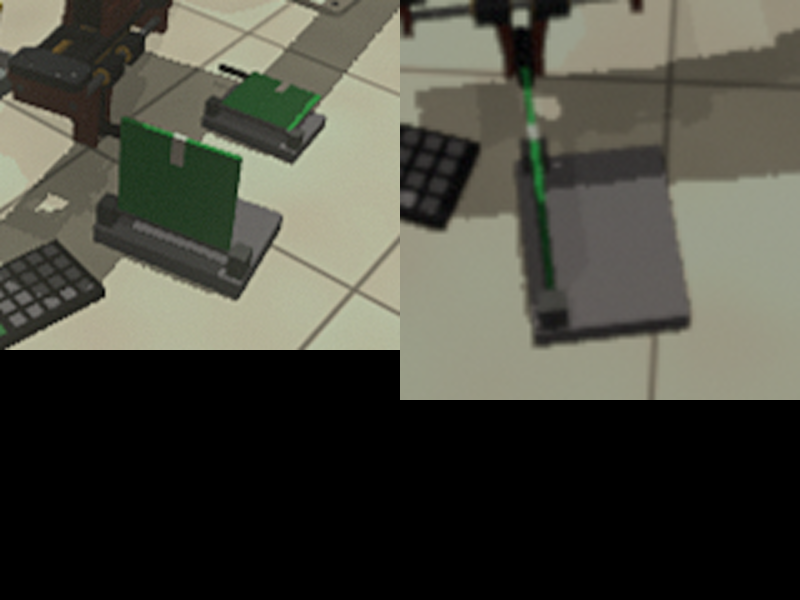

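View pics/wrist2.png

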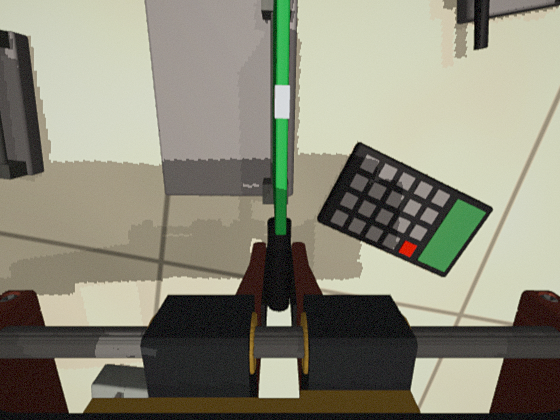

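The board now stands nearly upright in both views. I'll fit both configurations jointly, with the hinge shared, to get the actual angle.

Run:
```python
from h import *
a=cv2.imread('pics/scene2.png')[205:285,305:395]; o=cv2.resize(a,(800,711)[:2],interpolation=2)[:600]
cv2.imwrite('pics/crop3.png',o)
b=cv2.imread('pics/wrist2.png')[0:240,240:320]; c=cv2.imread('pics/side2.png')[230:320,250:300]
o=np.zeros((600,800,3),np.uint8); o[:600,:200]=cv2.resize(b,(200,600),interpolation=2); o[:600,300:633]=cv2.resize(c,(333,600),interpolation=2)
cv2.imwrite('pics/crop4.png',o)
```

```text
(no output)
```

View pics/crop3.png

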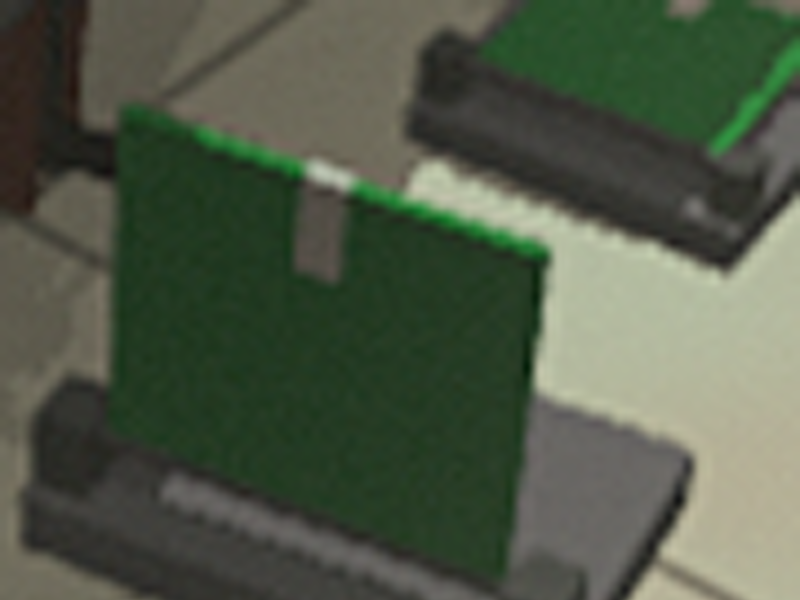

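View pics/crop4.png

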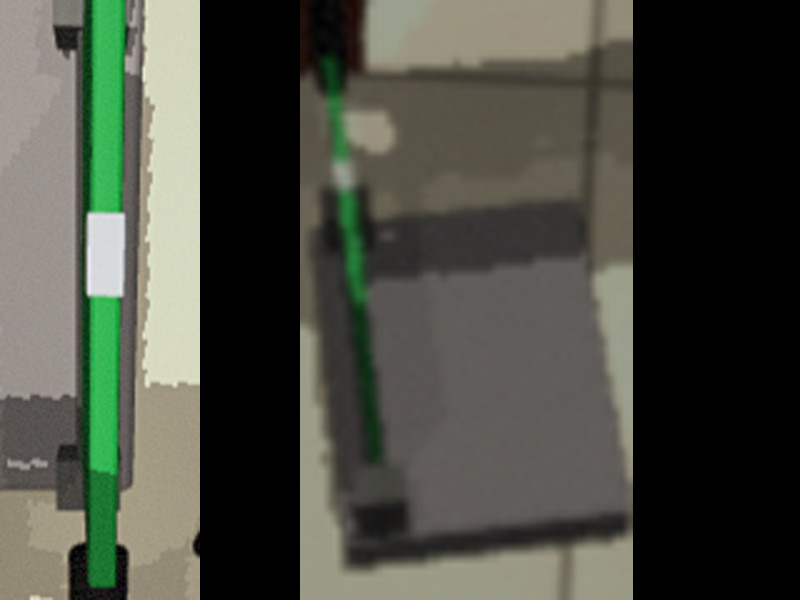

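Run:
```python
from h import *
from scipy.optimize import least_squares
s=load('scene0');d=load('side0');w=load('wrist1'); s2=load('scene2');w2=load('wrist2')
S=np.array([[333,210],[376.5,224.5],[361.5,268],[318,251.5]])
D=np.array([[283.5,243],[289.5,278.5],[261,298.5],[256.5,266]])
Wp=np.array([[261.5,188],[261.5,21],[277,243]])
S2=np.array([[318.3,218.3],[366.3,234.5],[361.6,270],[317.4,253.4]])
W2=np.array([[274.8,118.4],[290,118.4],[274.8,85.2],[290,85.2],[275.2,234.4],[286.,234.4]])
nd=11
def f(p):
    a=p[:4];b=[*p[:3],p[5]];h=2.5;o=p[6:8]
    P=board_pts(a,[(110,-56,h),(110,56,h),(p[4],56,h),(p[4],-56,h)])
    Q=board_pts(a,[(110,-56,h),(110,56,h),(92,-106,0)])
    P2=board_pts(b,[(110,-56,h),(110,56,h),(p[4],56,h),(p[4],-56,h)])
    Q2=board_pts(b,[(110,-6,-h),(110,-6,h),(110,6,-h),(110,6,h),(110,-56,-h),(110,-56,h)])
    x=lambda A,B:(A-B).ravel()
    # o: scene camera px bias
    return np.r_[x(proj(s,P)+o,S),x(proj(d,P)+p[8:10],D),x(proj(w,Q)+p[10:12],Wp)*.7,x(proj(s2,P2)+o,S2),x(proj(w2,Q2)+p[10:12],W2)*.7,(p[4]-8)/5,p[6:12]/2.,
      (92*(np.cos(p[3])-np.cos(p[5]))-62.5)/1.]
r=least_squares(f,[613,210,.19,.85,8,1.55]+[0]*6);print(np.round(r.x,3));print(np.round(r.fun,1))
J=r.jac; print(np.sqrt(np.diag(np.linalg.inv(J.T@J)))[:6].round(3))
print(board_pts([*r.x[:3],r.x[5]],[(110,0,0),(92,-83,0)]))
```

```text
[ 6.12741e+02  2.09617e+02  1.96000e-01  8.31000e-01  6.06600e+00
  1.58500e+00  3.81000e-01  7.38000e-01  4.29000e-01  2.28000e-01
 -3.63000e-01 -6.98000e-01]
[-0.5  0.1  1.4  0.4  0.8  0.7 -0.5  0.1 -0.6 -0.1 -0.2  0.7  0.4  1.5
  0.3 -2.1  0.9  0.9  0.1 -0.5 -0.6 -0.5 -0.3 -0.7  0.  -0.4 -0.2  0.1
 -0.8 -0.5  0.6 -0.4 -1.2 -0.4  0.6 -0.  -0.9  0.   0.2  0.6  0.5  0.6
 -0.4  0.2  0.4  0.2  0.1 -0.2 -0.3  0.9]
[1.775 0.751 0.005 0.018 1.586 0.014]
[[614.32474315 209.9321165  149.98815188]
 [630.25317857 128.47442971 131.99009066]]
```

The joint fit gives an angle of 1.585 ± 0.014 rad, which is upright. Next I release the bar, lift off and go to the red clip.

Request:
apply_moves([
  [[0,0,0,0],[0,0,0,0],[0,0,0,0],[0,0,0,0],[0,0,0,0],[0,0,0.02,0],[0,0,0.05,0],[0,0,0.075,0]],
], gripper=0.0878)

```text
t: 8.52
ee_pos: [628.9, 124.9, 374.2]
orientation: [1.061, 1.296, -1.059]
ft_force: [0.7, 0.2, -0.2]
width: 86.2
```

Request:
apply_moves([
  [[-0.01,-0.03,0,-0.02],[-0.026,-0.078,0,-0.04],[-0.043,-0.13,0,-0.06],[-0.06,-0.182,0,-0.08],[-0.078,-0.234,0,-0.1],[-0.095,-0.286,0,-0.11],[-0.108,-0.325,0,-0.117],[-0.113,-0.338,0,-0.117]],
])

```text
t: 9.52
ee_pos: [515.1, -215.1, 373.1]
orientation: [1.149, 1.245, -1.148]
ft_force: [-0.2, 0.7, 1.2]
width: 88.0
```

Run:
```python
from h import *
o=readout.get_obs(); print(o['t'],o['ee_pos'],o['width']); 
for n in ['wrist','scene','side']:
  grab(n,n+'3')
  for l in ['red_clip_grip','blue_clip_grip','yellow_clip_grip','rail_top','board_edge']: print(n,l,[(np.round(r['position']),round(r['conf'],2)) for r in models.place_of(n,l) if r['conf']>.4])
```

```text
9.525 [ 515.09684025 -215.05149453  373.09700358] 88.04037462822754
wrist red_clip_grip [(array([ 509., -210.,   91.]), 0.67)]
wrist blue_clip_grip [(array([ 516., -285.,   88.]), 0.93)]
wrist yellow_clip_grip [(array([ 512., -140.,   92.]), 0.9)]
wrist rail_top [(array([ 520., -212.,   53.]), 0.69)]
wrist board_edge []
scene red_clip_grip [(array([ 514., -208.,   92.]), 0.82)]
scene blue_clip_grip [(array([ 524., -289.,   92.]), 0.76), (array([ 514., -212.,   92.]), 0.43)]
scene yellow_clip_grip [(array([ 511., -141.,   89.]), 0.72)]
scene rail_top [(array([ 515., -216.,   50.]), 0.73)]
scene board_edge [(array([319., 159.,  26.]), 0.94), (array([614., 209., 151.]), 0.68), (array([710., 344.,  36.]), 0.65)]
side red_clip_grip [(array([ 516., -209.,   86.]), 0.64)]
side blue_clip_grip [(array([ 519., -286.,   87.]), 0.58), (array([ 555., -485.,    0.]), 0.42)]
side yellow_clip_grip [(array([630., 538.,   3.]), 0.73), (array([ 512., -139.,   90.]), 0.62)]
side rail_top [(array([ 514., -211.,   52.]), 0.64)]
side board_edge [(array([326., 157.,  31.]), 0.96), (array([709., 342.,  34.]), 0.73), (array([610., 206., 152.]), 0.51)]
```

View pics/wrist3.png

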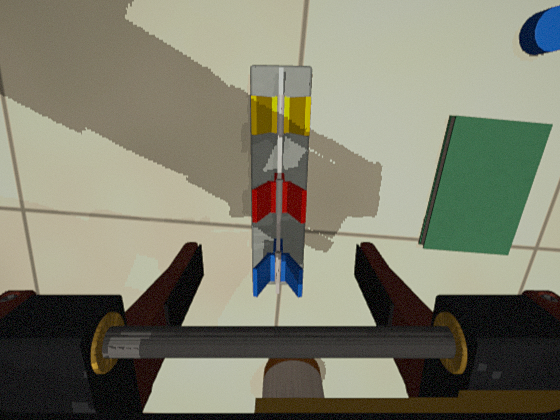

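View pics/scene3.png

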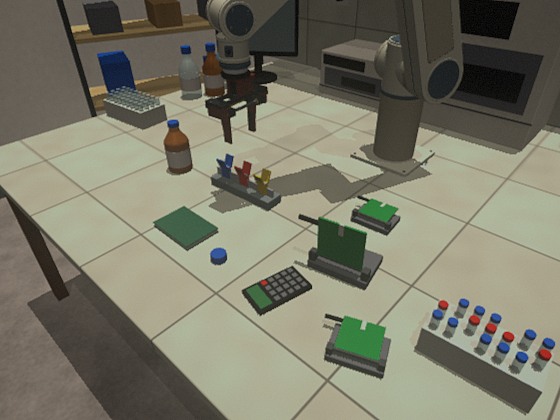

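Run:
```python
from h import *
a=cv2.imread('pics/wrist3.png')[55:305,230:330]; a=cv2.resize(a,(240,600),interpolation=2)
b=cv2.imread('pics/wrist3.png')[165:235,235:325]; b=cv2.resize(b,(540,420),interpolation=2)
o=np.zeros((600,800,3),np.uint8);o[:,:240]=a;o[:420,260:]=b;cv2.imwrite('pics/crop5.png',o)
```

```text
(no output)
```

View pics/crop5.png

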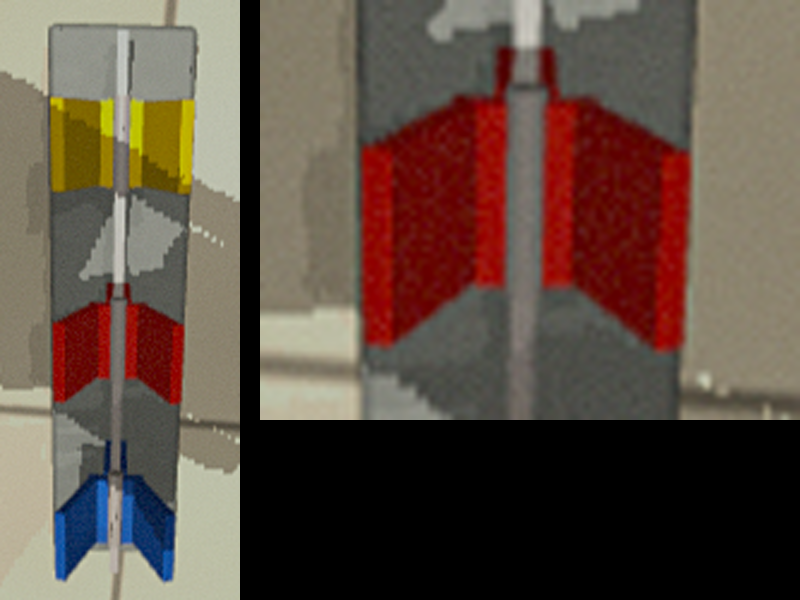

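Run:
```python
from h import *
w=load('wrist3'); o=readout.get_obs()
q=np.array([onz(w,p,97) for p in [(252,189.5),(253,222.5),(306.7,190.3),(305.3,223.3)]]); print(q.round(1)); c=q.mean(0); print(c)
e=(q[2]+q[3]-q[0]-q[1])/2; print(np.linalg.norm(e),np.arctan2(e[1],e[0])); g=(q[0]+q[2]-q[1]-q[3])/2;print(np.linalg.norm(g),np.arctan2(-g[0],g[1]))
# fin/rail yaw from rail foot edges in image at z=30: left edge/right edges
off=np.array([230,55]);sc=2.4
for a,b in [((49,30),(53,560)),((197,40),(178,560))]:
    A=onz(w,np.array(a)/sc+off,30);B=onz(w,np.array(b)/sc+off,30); v=A-B; print(A.round(),B.round(),np.arctan2(-v[0],v[1]))
R=cv2.Rodrigues(o['orientation'])[0];y=R[:,1];print('jaw yaw',np.arctan2(y[1],y[0]),o['ee_pos'])
```

```text
[[ 492.1 -199.3   97. ]
 [ 494.6 -229.1   97. ]
 [ 538.4 -196.2   97. ]
 [ 540.4 -226.1   97. ]]
[ 516.35709018 -212.67767553   97.        ]
46.19249537546846 0.06465141216857209
29.93200059754951 0.07585220504349585
[480. -97.  30.] [ 494. -338.   30.] 0.061623259194198136
[539. -96.  30.] [ 556. -333.   30.] 0.07413554018058836
jaw yaw 0.08397670850563975 [ 515.65793506 -213.1623219   371.66253754]
```

Request:
apply_moves([
  [[0.0005,0.0005,-0.03,-0.015],[0.0005,0.0005,-0.07,-0.015],[0.0005,0.0005,-0.1,-0.015],[0.0005,0.0005,-0.114,-0.015],[0.0005,0.0005,-0.118,-0.015],[0.0005,0.0005,-0.118,-0.015]],
])

```text
t: 11.18
ee_pos: [516.5, -212.8, 254.3]
orientation: [1.158, 1.24, -1.158]
ft_force: [-0.4, -0.1, 0.0]
width: 88.1
```

Request:
apply_moves([
  [[0,0,0,0],[0,0,0,0],[0,0,0,0],[0,0,0,0],[0,0,0,0],[0,0,0,0],[0,0,0,0],[0,0,0,0]],
], gripper=0.018)

```text
t: 12.18
ee_pos: [516.6, -212.9, 255.1]
orientation: [1.158, 1.239, -1.157]
ft_force: [-3.0, -0.7, 12.7]
width: 19.5
```

Run:
```python
from h import *
o=readout.get_obs(); print(o['t'],o['ee_pos'],o['ft_force'],o['width']); 
ims=[]
for n in ['wrist','scene','side']: grab(n,n+'4')
a=cv2.imread('pics/wrist4.png')[150:330,160:400]; b=cv2.imread('pics/scene4.png')[120:220,180:300]; c=cv2.imread('pics/side4.png')[120:220,260:350]
O=np.zeros((600,800,3),np.uint8);O[:300,:400]=cv2.resize(a,(400,300),interpolation=2);O[:333,400:]=cv2.resize(b,(400,333),interpolation=2);O[300:,:270]=cv2.resize(c,(270,300),interpolation=2);cv2.imwrite('pics/crop6.png',O)
```

```text
12.175 [ 516.63048087 -212.89569566  255.12656089] [-2.99218439 -0.6996611  12.70676602] 19.450486762169724
```

View pics/crop6.png

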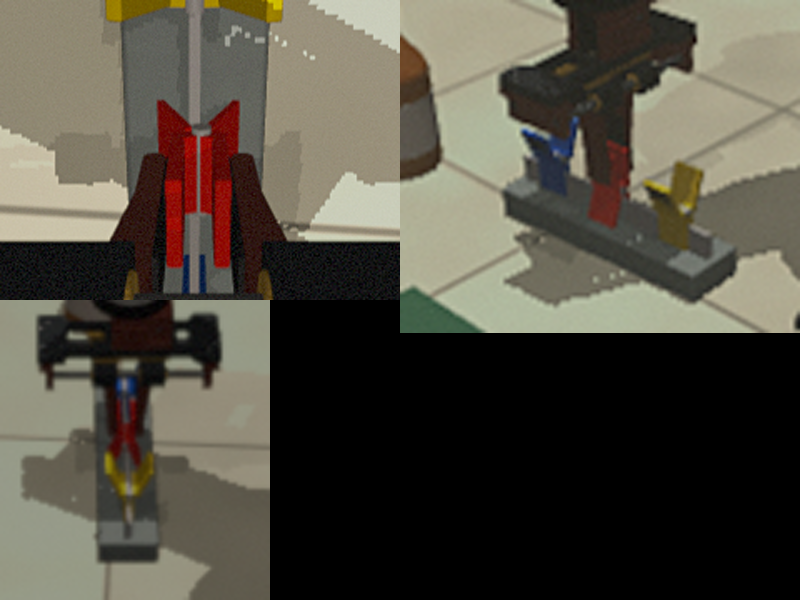

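The clip is squeezed to its stop, with 19.5 mm over the levers and the jaws gaping around the fin. Lifting it straight up.

Request:
apply_moves([
  [[0,0,0.008,0],[0,0,0.02,0],[0,0,0.04,0],[0,0,0.07,0],[0,0,0.105,0],[0,0,0.14,0],[0,0,0.165,0],[0,0,0.175,0]],
])

```text
t: 13.32
ee_pos: [516.3, -212.7, 430.6]
orientation: [1.159, 1.238, -1.157]
ft_force: [0.2, -0.6, -0.9]
width: 19.3
```

Request:
apply_moves([
  [[0.003,0.015,0,0.01],[0.01,0.043,0,0.02],[0.017,0.073,0,0.03],[0.025,0.106,0,0.04],[0.033,0.141,0,0.05],[0.041,0.176,0,0.06],[0.049,0.211,0,0.07],[0.057,0.246,0,0.08]],
])

```text
t: 14.32
ee_pos: [572.7, 35.5, 427.0]
orientation: [1.097, 1.279, -1.1]
ft_force: [0.0, -0.7, -1.4]
width: 19.0
```

Request:
apply_moves([
  [[0.008,0.033,0,0.01],[0.016,0.066,0,0.02],[0.023,0.099,0,0.03],[0.03,0.13,0,0.04],[0.036,0.155,0,0.045],[0.04,0.17,0,0.048],[0.041,0.177,0,0.048],[0.041,0.177,0,0.048]],
])

```text
t: 15.32
ee_pos: [614.1, 210.3, 428.5]
orientation: [1.062, 1.296, -1.063]
ft_force: [-1.2, -0.2, 0.1]
width: 18.6
```

Run:
```python
from h import *
o=readout.get_obs(); print(o['t'],o['ee_pos'],o['ft_force'],o['width']); 
R=cv2.Rodrigues(o['orientation'])[0];y=R[:,1];print('jaw yaw',np.arctan2(y[1],y[0]))
for n in ['wrist','scene','side']:
  grab(n,n+'5')
  for l in ['red_clip_grip','red_clip_jaw_a','red_clip_jaw_b','board_edge','board_hinge']: print(n,l,[(np.round(r['position']),round(r['conf'],2)) for r in models.place_of(n,l) if r['conf']>.4])
b=cv2.imread('pics/scene5.png')[150:290,290:410]; c=cv2.imread('pics/side5.png')[200:320,220:320]
O=np.zeros((480,800,3),np.uint8);O[:467,:400]=cv2.resize(b,(400,467),interpolation=2);O[:,400:]=cv2.resize(c,(400,480),interpolation=2);cv2.imwrite('pics/crop7.png',O)
```

```text
15.325 [614.07234657 210.25785398 428.46189712] [-1.16850074 -0.22679121  0.0564229 ] 18.632339087235003
jaw yaw 0.19706148342438243
wrist red_clip_grip [(array([623., 215., 258.]), 0.92)]
wrist red_clip_jaw_a [(array([630., 215., 201.]), 0.9), (array([599., 209., 201.]), 0.64)]
wrist red_clip_jaw_b [(array([630., 215., 201.]), 0.9), (array([599., 209., 201.]), 0.64)]
wrist board_edge [(array([704., 343.,  32.]), 0.96), (array([618., 211., 148.]), 0.84), (array([320., 158.,  30.]), 0.74)]
wrist board_hinge [(array([402., 167.,  24.]), 0.93), (array([609., 211.,  39.]), 0.77), (array([781., 372.,  29.]), 0.6)]
scene red_clip_grip [(array([621., 217., 260.]), 0.57)]
scene red_clip_jaw_a [(array([600., 208., 203.]), 0.79), (array([628., 210., 208.]), 0.58), (array([627., 538.,   4.]), 0.45)]
scene red_clip_jaw_b [(array([600., 208., 203.]), 0.79), (array([628., 210., 208.]), 0.58), (array([627., 538.,   4.]), 0.45)]
scene board_edge [(array([706., 345.,  34.]), 0.94), (array([615., 210., 152.]), 0.87), (array([609., 211.,  40.]), 0.65), (array([315., 162.,  31.]), 0.57)]
scene board_hinge [(array([611., 212.,  41.]), 0.93), (array([781., 375.,  31.]), 0.73), (array([400., 166.,  29.]), 0.63), (array([ 748., -200.,   -2.]), 0.49)]
side red_clip_grip [(array([627., 212., 257.]), 0.76), (array([746., 140.,  -4.]), 0.53)]
side red_clip_jaw_a [(array([599., 207., 202.]), 0.6), (array([628., 214., 202.]), 0.56)]
side red_clip_jaw_b [(array([599., 207., 202.]), 0.6), (array([628., 214., 202.]), 0.56)]
side board_edge [(array([324., 157.,  28.]), 0.72), (array([611., 204., 147.]), 0.71)]
side board_hinge [(array([782., 374.,  27.]), 0.66), (array([402., 164.,  35.]), 0.56), (array([610., 214.,  43.]), 0.44)]
```

View pics/crop7.png

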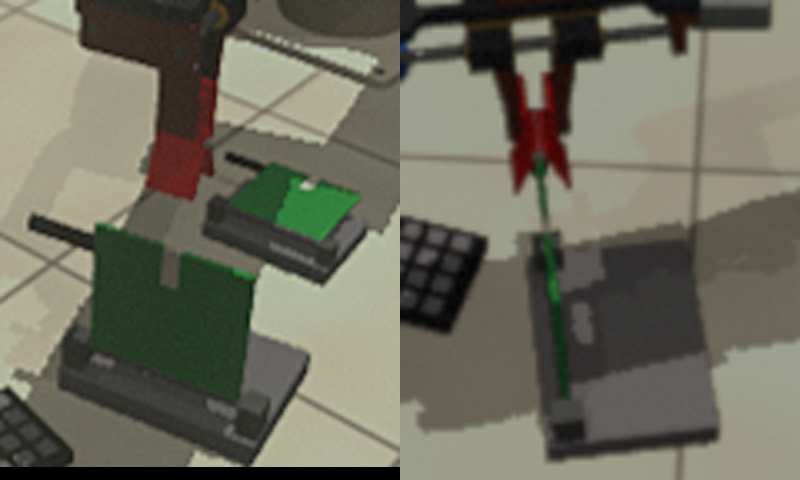

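View pics/wrist5.png

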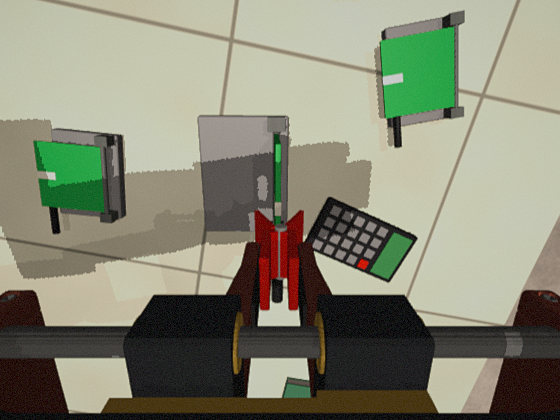

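Run:
```python
from h import *
a=cv2.imread('pics/wrist5.png')[110:320,230:330]; o=cv2.resize(a,None,fx=2.8,fy=2.8,interpolation=2)
b=cv2.imread('pics/wrist5.png')[115:235,250:310]; b=cv2.resize(b,None,fx=5,fy=5,interpolation=2)
O=np.zeros((600,700,3),np.uint8);O[:588,:280]=o;O[:600,300:600]=b;cv2.imwrite('pics/crop8.png',O)
```

```text
(no output)
```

View pics/crop8.png

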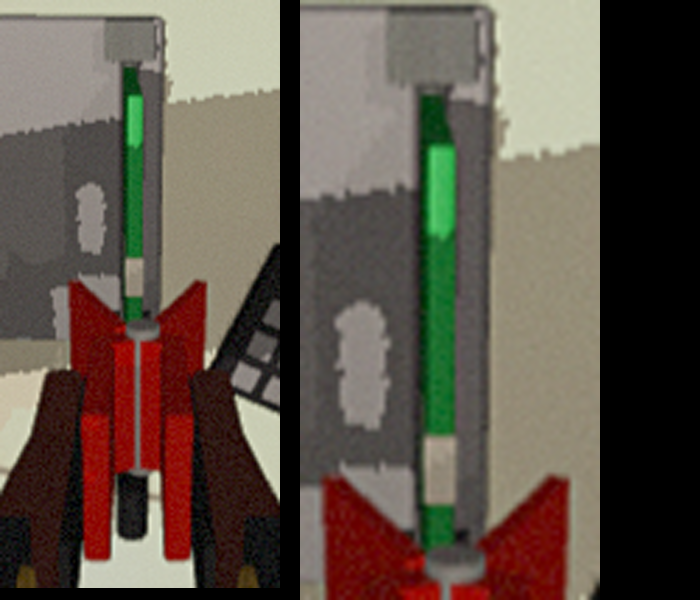

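Run:
```python
from h import *
w=load('wrist5'); th=.197; X=np.array([np.cos(th),np.sin(th),0]);Y=np.array([-np.sin(th),np.cos(th),0])
def s(n,uv,z):
    p=onz(w,uv,z); print(n,p.round(1),'c',round(X@p,1),'v',round(Y@p,1))
s('mark',(277.9,209.1),150); s('far end',(278.2,144),150)
s('tipL',(255,211),204); s('tipR',(303.8,211),204); 
# far edge of jaw ->v + 16
p=np.array([614.07,210.26,0]);print('tcp c,v',X@p,Y@p)
```

```text
mark [614.  209.7 150. ] c 643.2 v 85.4
far end [603.3 264.8 150. ] c 643.5 v 141.6
tipL [595.4 222.7 204. ] c 627.4 v 101.9
tipR [628.5 229.3 204. ] c 661.2 v 101.9
tcp c,v 643.3465853527135 86.00234656684529
```

Request:
apply_moves([
  [[-0.0007,0,-0.006,0],[-0.0007,0,-0.016,0],[-0.0007,0,-0.027,0],[-0.0007,0,-0.038,0],[-0.0007,0,-0.048,0],[-0.0007,0,-0.052,0],[-0.0007,0,-0.052,0],[-0.0007,0,-0.052,0]],
])

```text
t: 17.23
ee_pos: [613.6, 210.4, 377.1]
orientation: [1.063, 1.296, -1.062]
ft_force: [-0.0, -0.2, -0.1]
width: 19.4
```

Run:
```python
from h import *
o=readout.get_obs(); print(o['t'],o['ee_pos'],o['ft_force'],o['width']); 
for n in ['wrist','scene','side']:
  grab(n,n+'6')
  for l in ['red_clip_jaw_a','board_edge']: print(n,l,[(np.round(r['position']),round(r['conf'],2)) for r in models.place_of(n,l) if r['conf']>.4])
b=cv2.imread('pics/scene6.png')[180:290,300:390]; c=cv2.imread('pics/side6.png')[225:305,240:310]; a=cv2.imread('pics/wrist6.png')[70:250,240:320]
O=np.zeros((480,800,3),np.uint8);O[:366,:300]=cv2.resize(b,(300,366),interpolation=2);O[:343,300:600]=cv2.resize(c,(300,343),interpolation=2);O[:450,600:]=cv2.resize(a,(200,450),interpolation=2);cv2.imwrite('pics/crop9.png',O)
```

```text
17.225 [613.62895136 210.40362797 377.10946783] [-0.01714737 -0.18975665 -0.13627023] 19.42157030377146
wrist red_clip_jaw_a [(array([617., 216., 208.]), 0.44)]
wrist board_edge [(array([615., 207., 150.]), 0.81), (array([322., 158.,  27.]), 0.63), (array([703., 341.,  30.]), 0.58)]
scene red_clip_jaw_a [(array([602., 207., 150.]), 0.79), (array([629., 211., 156.]), 0.76)]
scene board_edge [(array([320., 159.,  27.]), 0.97), (array([614., 210., 151.]), 0.87), (array([708., 346.,  36.]), 0.72)]
side red_clip_jaw_a [(array([597., 208., 154.]), 0.62), (array([627., 213., 152.]), 0.57), (array([765., -44.,   3.]), 0.49)]
side board_edge [(array([323., 156.,  27.]), 0.79), (array([708., 343.,  34.]), 0.69), (array([611., 207., 154.]), 0.63)]
```

View pics/crop9.png

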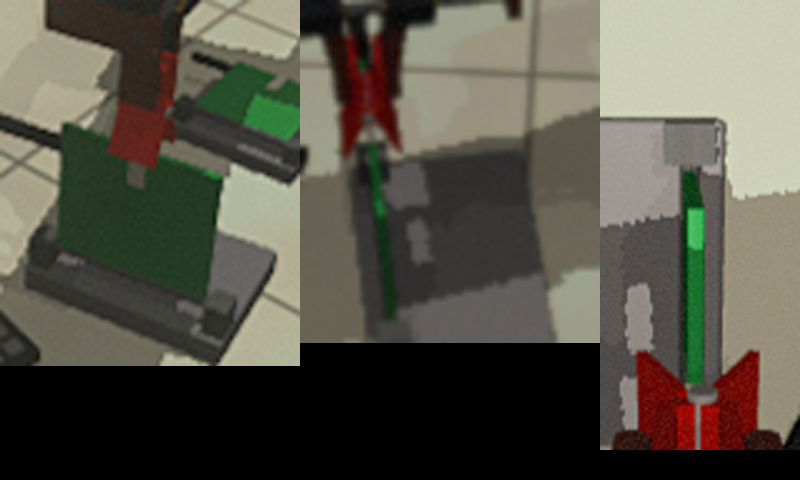

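The jaws straddle the edge and are centred to about 1 mm, with the tips at z≈152. I'll lower 16 mm.

Request:
apply_moves([
  [[-0.0004,0,-0.003,0],[-0.0004,0,-0.007,0],[-0.0004,0,-0.011,0],[-0.0004,0,-0.014,0],[-0.0004,0,-0.016,0],[-0.0004,0,-0.016,0],[-0.0004,0,-0.016,0],[-0.0004,0,-0.016,0]],
])

```text
t: 18.68
ee_pos: [613.1, 210.4, 360.8]
orientation: [1.063, 1.296, -1.063]
ft_force: [0.1, -0.0, -1.0]
width: 19.0
```

Run:
```python
from h import *
o=readout.get_obs(); print(o['t'],o['ee_pos'],o['ft_force'],o['width']); 
for n in ['wrist','scene','side']:
  grab(n,n+'7')
  for l in ['red_clip_jaw_a','board_edge']: print(n,l,[(np.round(r['position']),round(r['conf'],2)) for r in models.place_of(n,l) if r['conf']>.4])
b=cv2.imread('pics/scene7.png')[180:290,300:390]; c=cv2.imread('pics/side7.png')[225:305,240:310]; a=cv2.imread('pics/wrist7.png')[50:250,240:320]
O=np.zeros((500,800,3),np.uint8);O[:366,:300]=cv2.resize(b,(300,366),interpolation=2);O[:343,300:600]=cv2.resize(c,(300,343),interpolation=2);O[:500,600:]=cv2.resize(a,(200,500),interpolation=2);cv2.imwrite('pics/crop10.png',O)
```

```text
18.675 [613.09918405 210.38191338 360.8492488 ] [ 0.07621712 -0.02537918 -1.02621588] 18.99148062847921
wrist red_clip_jaw_a [(array([631., 216., 134.]), 0.97), (array([599., 208., 133.]), 0.68)]
wrist board_edge [(array([704., 342.,  26.]), 0.63)]
scene red_clip_jaw_a [(array([601., 205., 136.]), 0.83), (array([628., 208., 135.]), 0.73)]
scene board_edge [(array([706., 346.,  35.]), 0.95), (array([320., 159.,  27.]), 0.77), (array([616., 208., 150.]), 0.62)]
side red_clip_jaw_a [(array([596., 209., 136.]), 0.63), (array([627., 214., 135.]), 0.6)]
side board_edge [(array([321., 156.,  30.]), 0.83), (array([708., 339.,  34.]), 0.71), (array([609., 210., 149.]), 0.47)]
```

View pics/crop10.png

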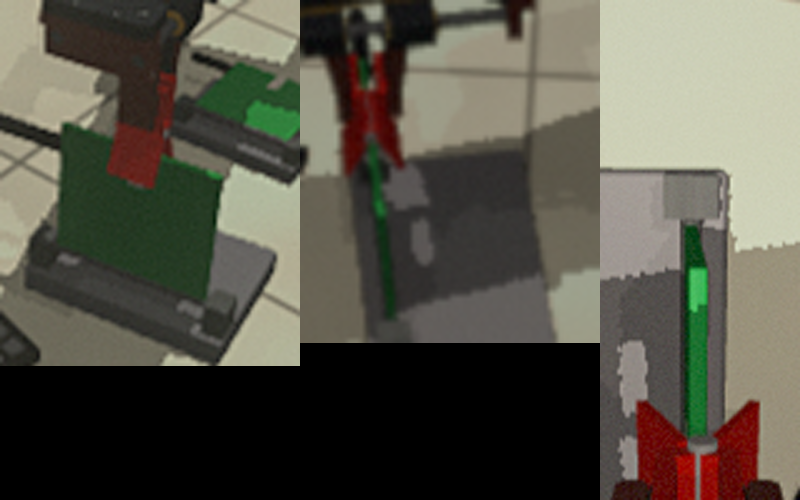

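View pics/scene7.png

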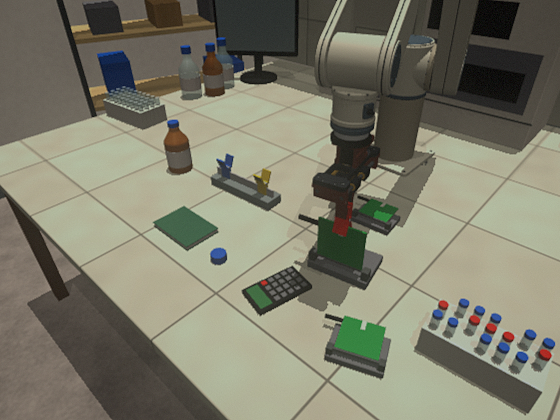

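The pictures show the red clip astride the edge, with the board centred between the jaws (wrist crop: board at column 697, jaws at 638 and 758). The mark is under the clip, and the blue and yellow clips are untouched. Handing in.

```bash
python3 -c "
from h import *
print(workorder.close_job()); o=readout.get_obs(); print(o['t'],o['ee_pos'],o['ft_force'],o['width'])"
```

```text
the job is handed in; nothing more can be done
None
the job is handed in; nothing more can be done
```

I handed the job in with the arm holding the red clip open astride the white mark, about 18.8 s into the 51 s allowed. No verdict was reported.

- **Board:** I pinched the grip bar of the largest board (the middle one, 112 × 110 mm) and swung it up. A fit over the camera views puts it at 1.585 ± 0.014 rad. The finger position read about 2 mm off that fit, which would change the angle by only about 0.02 rad.
- **Clip:** I squeezed the red clip's levers to their stop (about 19 mm over the levers), lifted it straight off the rail and lowered it over the mark.

In the last check before handing in:

- **Jaw position:** the tips were about 30 mm apart and 14–15 mm below the board's top edge. The clip was within about 1 mm of the board's centre.
- **Contact:** the wrist force was about 1 N, so I saw no sign of the jaws touching the board.
- **Other items:** the other clips and bench items looked unmoved.

The networks' positions for the board edge scattered by up to 6 mm, and the mark was hidden under the clip at the end. So I relied on my own fit and the wrist view for centring. The state could not be read after handing in, so I have no check of the final second.

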